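# Hold a grease gun's rod drawn back to its catch groove

## Task

The small grease gun in the vice has its pump head off, ready for a new cartridge. Take the rod by its T-handle, draw it right out until you feel it bottom, then ease it back, without letting it fly, until the groove turned in the rod stands in the forked catch plate at the end cap, and keep it there against its spring so that I can set the catch: finish still holding the handle with the groove in the fork. Leave the mirror parts, tools and other things on the table where they are.

Things in the scene. Friction and masses are not known exactly. Their poses are not given: they have to be found in the camera images.
- tee: T-handle on the grease gun's rod: dark round crossbar 12 mm thick, 96 mm long, on a hub 19 mm across, 22 mm long. Origin: crossbar centre, on the level rod's axis, 64 mm above the table. y: along the crossbar; x: along the rod to the barrel, so it is drawn out to -x. It swivels stiffly about the rod, tilted up to 0.35 rad. At rest 50 mm from the fork. Grip an arm from above, 27 mm off the rod.
- rod (a joint): how far the rod is drawn out, in m: 0 at rest (home), 0.110 with the groove in the middle of the fork plate, 0.124 where it bottoms on a hard stop. The spring pulls it home with about 7 N at rest, rising steadily to about 17 N at the stop, plus 1 N of friction.
- groove (a point): middle of the groove turned in the rod, on the rod's axis: a neck 10 mm long and 6 mm thick in the 10 mm rod. At rest it is hidden in the barrel, 110 mm beyond the fork plate; it comes out with the rod and reaches the fork 14 mm before the rod bottoms.
- fork (a point): middle of the forked catch plate, fixed, on the rod's axis: upright 2 mm steel plate with a prong on each side of the rod (tops 14 mm above the axis), 10 mm outside the barrel's end cap (49 mm across). Its x axis runs along the rod towards the barrel. The barrel (44 mm across) lies level in a drill-press vice: jaws up to 80 mm high begin 72 mm past the fork, screw on the +y side.
- cartridge: new grease cartridge, a closed cardboard tube 38 mm across and 134 mm tall, standing near the open mouth of the gun's barrel; origin under its centre
- pump_head: the gun's unscrewed pump head, an aluminium casting about 60 x 42 x 46 mm with a collar, a lever and a thin spout, about 290 mm from lever end to spout end, lying beside the gun; origin under the casting's centre
- screwdriver: screwdriver 190 mm long lying beside the rod's path; origin under its middle
- scraper: scraper with a black handle and a steel blade, about 205 mm long, 14 mm high, lying flat; origin under it near the handle's front end
- housing_left: black car-mirror housing, an open shell 165 x 110 x 60 mm with a stalk at one side; origin under its centre
- housing_right: the other black car-mirror housing, the mirror image of the first; origin under its centre
- actuator: mirror actuator, a black plate 150 x 98 mm with a white round motor housing 24 mm high; origin under its centre
- mirror_glass: mirror glass lying face down, 150 x 96 x 6 mm; origin under its centre

How it is judged:
By the outcome, as a careful person would: the job done as asked, in the order asked, and still so for the second after the job is handed in, while the arm keeps its last pose, push and grip.
It also fails if it takes over 42 s, if anything falls off the work surface, if the arm or the gripper's body presses on something with over 40 N, if the wrist force passes 120 N, or if a joint passes its speed limit or range.

## Robot

A 6-joint arm with a two-finger parallel gripper is mounted at the origin on the work surface. World frame = base frame: x ahead of the robot, y to its left, z up, the work surface at z = 0. Lengths are in mm, angles in rad, forces in N, time in s.
With the tool pointing down it reaches from about 350 to 975 mm from the base axis. Payload 7.1 kg.
Tool frame: the origin (TCP) lies midway between the tips of the shut fingers; the grasp point (between the pads) lies 19 mm behind it (ctrl.tcp_to_grasp is the distance from the TCP to the grasp point, in mm); z points along the fingers, y is the line along which they close (so a half turn about z gives the same grasp; the last joint's range is limited). The gripper opens to 88 mm and grips with 3 to 60 N. Pads are 20 mm wide; open, the fingers measure 115 mm over their backs; the gripper's body (75 mm by 178 mm) begins 61 mm behind the grasp point.
Start: joints at [1.267, 0.423, 1.63, -0, 1.089, -0.019], TCP at [175.572, 599.816, 201.075] pointing down, gripper open.
Joint ranges: [-3, 3], [-0.9, 2.11], [0.09, 2.58], [-1.31, 4.45], [0.11, 2.69], [-2.54, 2.54]. Speed limits (rad/s): [2.39, 2.39, 3.01, 3.14, 3.14, 3.14].

## Interface

Orientations are given as a rotation vector (axis times angle).
In Python, from workcell import get_obs, cams, ticket, boxes_of, ctrl gives the robot as it stands.
- The arm moves only by the shell command python3 -m creep 'ROWS' [OPENING]. ROWS is JSON, one flat list of numbers, 4 for each row, row after row: the shift along the world's x, y, z in m, then the turn about the world's z in rad. In form: [tx, ty, tz, spin, tx, ty, tz, spin, ...]. A call has 1 to 10 rows; each row is the pose to reach, as a shift and turn from the pose commanded when the call began; what a row does not reach only later rows make up. A row lasts 1/12 s, in which the tool goes at most 41.7 mm and 7.16 degrees, less where a joint would pass 70% of its speed; a pose out of reach is approached as far as the arm can. A call with a gripper value outside its range is refused whole. OPENING is the opening, from 0 (shut) to 1 (fully open), set as the call begins (- or left out, the last holds). The fingers move at their own pace and stop on an object; the grip force is fixed at half the most. Time passes only in rows, so rows that repeat a pose let the fingers close. It gives the time, the measured TCP pose, the force, the opening and the grip force at its end, in the units of the state.
- get_obs(): the state, without advancing time (a new reading comes with each control period).
- cams.get_image(name): name is "scene" or "top" or "wrist"; returns (picture, depth): 384x512x3 uint8, red, green, blue; 384x512 float32, mm along the optical axis (not along the pixel's ray), 0 where there is no reading.
- cams.get_calibration(name): a dict with "mtx" (3x3 intrinsics, pixels), "D" ([k1, k2, p1, p2, k3] as OpenCV has them; the pictures are not rectified), "R" (3x3) and "t" (3): a world point X has camera coordinates R X + t; the wrist camera has in their place "mount" (4x4, takes a point from camera to tool coordinates, whose origin is the TCP and whose axes are the flange's). Camera axes: x right, y down, z forward; pixel columns grow to the right and rows downward; lengths in mm; the calibration is good to about 2 mm. A picture is of the moment at which its call begins: read the wrist's pose just before it. get_calibration takes no time and is no camera call.
- ticket.close_job(): hands the job in; it is judged then, once.
Trained networks look in the newest picture that a camera, given by its name, has taken for a name from the list of things; names that differ only in an ending like _2 or _b are one class to them, and where a whole thing is asked for, a point or a joint stands for the part that bears it (a point fixed in the world has none). Each returns a list of dicts, best first, with "score" (0 to 1); they miss things now and then, are a little off and sometimes report something else, mostly with a low value. They report only what shows in the picture. A call takes as long as a camera call.
- boxes_of(camera, target): "centre" ([column, row] in pixels, amid what is visible of it).
The state is a dict: "t": time; "qpos": joint angles; "qvel": joint speeds; "joint_torque": joint torques, N m; "ee_pos": TCP position; "orientation": TCP orientation; "ft_force": force on the tool from outside, world axes, zero at the start; "moment": the same for the moment, N m; "width": finger opening in mm; "grasp_force": force on a finger pad.
Only numpy, scipy, OpenCV 4.12 (cv2) and the standard library are available. Lean on these libraries where they do the work, as an engineer would, in place of code of your own. Each camera call takes 0.05 s, during which the arm holds its last target. There are 200 camera calls.

## Working session

There is one attempt and no reset: what is moved stays moved. The work goes in short steps, Python scripts to look and compute and a shell command to move; the robot and the scene stay as the last step left them, time stands still between calls to the robot, and variables do not carry over. Pictures are saved under pics/ and viewed, at most 10 in all, crops included, and the job is handed in when it is done.

```bash
mkdir -p pics; cat > h.py <<'E'
import numpy as np, cv2
from scipy.spatial.transform import Rotation as Ro
from workcell import get_obs, cams, ticket, boxes_of, ctrl
def ext(name):
    c=cams.get_calibration(name)
    if 'mount' in c:
        o=get_obs(); T=np.eye(4); T[:3,:3]=Ro.from_rotvec(o['orientation']).as_matrix(); T[:3,3]=o['ee_pos']
        M=T@np.array(c['mount'])
        return np.array(c['mtx']),np.array(c['D']),M[:3,:3],M[:3,3]
    R=np.array(c['R']); return np.array(c['mtx']),np.array(c['D']),R.T,-R.T@np.array(c['t'])
def world(E,px,d=None,z=None):
    K,D,R,c=E; u=cv2.undistortPoints(np.array([[px]],float),K,D)[0,0]
    r=R@np.array([u[0],u[1],1.]); s=d if d is not None else (z-c[2])/r[2]
    return c+s*r
def cloud(E,dep):
    K,D,R,c=E; v,u=np.nonzero(dep>0)
    p=cv2.undistortPoints(np.stack([u,v],1).astype(float)[:,None],K,D)[:,0]
    d=dep[v,u][:,None]; return c+(np.c_[p,np.ones(len(p))]*d)@R.T, u, v
E
python3 - <<'E'
from h import *
for n in ['top','scene']:
    E=ext(n); im,d=cams.get_image(n); cv2.imwrite(f'pics/{n}1.png',im[:,:,::-1]); np.save(f'{n}1.npy',d)
    for t in ['tee','fork','rod','screwdriver','cartridge','pump_head','scraper']:
        for b in boxes_of(n,t)[:2]:
            p=b['centre']; dd=d[int(p[1]),int(p[0])]
            print(n,t,round(b['score'],2),np.round(p),world(E,p,d=dd).round() if dd>0 else None)
o=get_obs();print(o['t'],o['orientation'],ctrl.tcp_to_grasp)
E
```

```text
top tee 0.62 [274. 190.] [537. -23.  -1.]
top tee 0.49 [141. 190.] [544. 467.   5.]
top fork 0.65 [236. 194.] [518. 111.  85.]
top fork 0.29 [383. 200.] [ 490. -416.   14.]
top rod 0.52 [276. 190.] [528. -30.  72.]
top rod 0.46 [152. 221.] [430. 425.  11.]
top screwdriver 0.5 [300. 149.] [ 684. -123.   23.]
top cartridge 0.49 [207. 212.] [453. 201. 136.]
top pump_head 0.92 [261. 137.] [725.  20.  44.]
top scraper 0.88 [152. 225.] [414. 424.   9.]
scene fork 0.69 [183. 239.] [738.  38.  37.]
scene fork 0.65 [271. 218.] [550. 159.  78.]
scene rod 0.62 [228. 187.] [547. -18.  69.]
scene screwdriver 0.55 [162. 210.] [ 710. -107.   20.]
scene cartridge 0.79 [316. 212.] [460. 229.  92.]
scene pump_head 0.55 [181. 240.] [742.  37.  34.]
scene scraper 0.87 [378. 274.] None
0.8 [-4.45879931e-01 -3.10977376e+00 -9.00822065e-05] 18.700000000000003
```

```bash
python3 - <<'E'
import cv2
a=cv2.imread('pics/top1.png')[120:260,180:340];cv2.imwrite('pics/top1c.png',cv2.resize(a,None,fx=5,fy=4.2857,interpolation=cv2.INTER_CUBIC))
E
```

```text
(no output)
```

View pics/top1c.png

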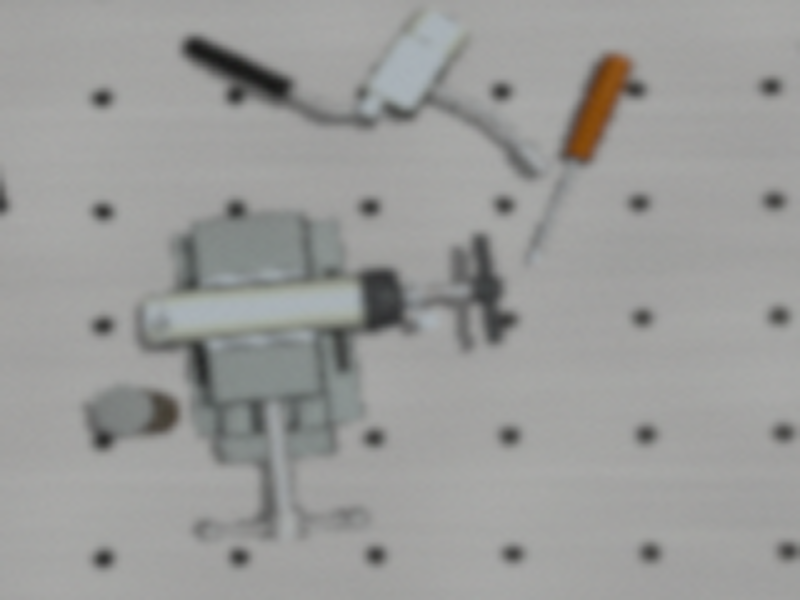

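View pics/scene1.png

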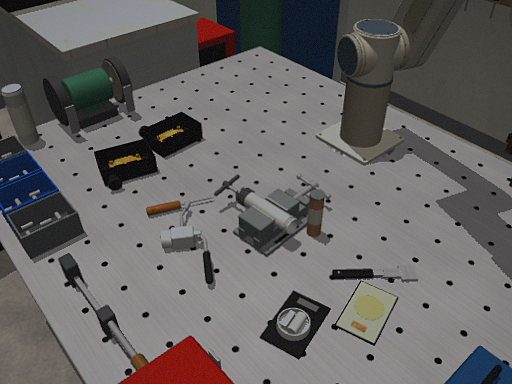

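The top crop shows the T-handle crossbar around crop (487,288), and the end cap at (380,297). The screwdriver tip is at (530,262), beside the path on the +x side, so I'll grip the -x arm. The scene picture agrees.

```bash
python3 - <<'E'
from h import *
E=ext('top')
f=lambda x,y,z:world(E,(180+x/5,120+y/4.2857),z=z).round(1)
print('tee',f(487,288,70),f(480,237,64),f(497,340,64),'cap',f(380,297,80),'barrel',f(150,318,80),'sd',f(530,262,5))
o=get_obs();R=Ro.from_rotvec(o['orientation']).as_matrix();print(R.round(3),o['ee_pos'])
print(np.array(cams.get_calibration('wrist')['mount']).round(2))
E
```

```text
tee [539.1 -34.9  70. ] [582.  -31.1  64. ] [496.8 -41.3  64. ] cap [532.2  40.   80. ] barrel [517.9 200.7  80. ] sd [567.5 -69.9   5. ]
[[-0.96   0.281 -0.   ]
 [ 0.281  0.96   0.   ]
 [ 0.     0.    -1.   ]] [175.56710829 599.82814504 201.11243573]
[[   0.     -0.96   -0.27   73.59]
 [   1.      0.     -0.     -1.54]
 [   0.     -0.27    0.96 -183.58]
 [   0.      0.      0.      1.  ]]
```

```bash
python3 -m creep '[0.336,-0.637,0,0.374,0.336,-0.637,0,0.374,0.336,-0.637,0,0.374,0.336,-0.637,0,0.374,0.336,-0.637,0,0.374,0.336,-0.637,0,0.374,0.336,-0.637,0,0.374,0.336,-0.637,0,0.374,0.336,-0.637,0,0.374,0.336,-0.637,0,0.374]' 0.5
```

```text
t: 1.63
ee_pos: [370.5, 229.7, 201.4]
orientation: [-0.141, 3.138, 0.001]
ft_force: [0.6, 0.9, -0.2]
width: 44.3
grasp_force: 0.0
```

```bash
python3 -m creep '[0.141,-0.267,0,0,0.141,-0.267,0,0,0.141,-0.267,0,0,0.141,-0.267,0,0,0.141,-0.267,0,0,0.141,-0.267,0,0,0.141,-0.267,0,0,0.141,-0.267,0,0,0.141,-0.267,0,0,0.141,-0.267,0,0]'
python3 - <<'E'
from h import *
E=ext('wrist'); im,d=cams.get_image('wrist'); cv2.imwrite('pics/w1.png',im[:,:,::-1]); np.save('w1.npy',d)
P,u,v=cloud(E,d)
np.save('w1P.npy',np.c_[P,u,v])
for t in ['tee','fork','rod']:
    for b in boxes_of('wrist',t)[:2]:
        p=b['centre'];print(t,round(b['score'],2),np.round(p),world(E,p,z=66).round())
o=get_obs();print(o['t'],o['ee_pos'],Ro.from_rotvec(o['orientation']).as_matrix().round(3))
E
```

```text
t: 2.47
ee_pos: [510.4, -35.6, 200.8]
orientation: [0.137, -3.138, -0.001]
ft_force: [-0.4, 1.8, -0.6]
width: 43.7
grasp_force: 0.0
tee 0.57 [260. 195.] [529. -38.  66.]
fork 0.93 [399. 183.] [502. 113.  66.]
rod 0.8 [266. 203.] [538. -31.  66.]
2.6667 [510.18687939 -34.14425184 201.09724827] [[-0.996 -0.091 -0.   ]
 [-0.091  0.996  0.   ]
 [ 0.     0.    -1.   ]]
```

View pics/w1.png

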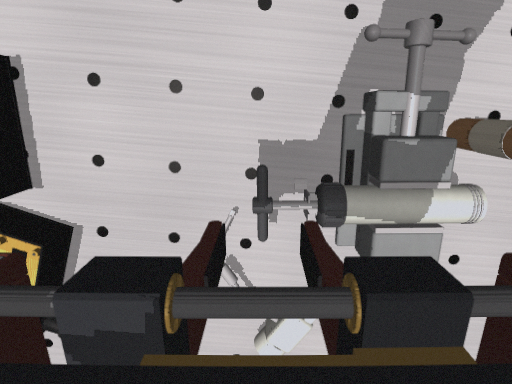

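The wrist view shows the crossbar from (262,167) to (263,240), with the hub at (262,205), rod going right to the cap at (330,204). The screwdriver tip is at (236,208), off to the left.

```bash
python3 - <<'E'
from h import *
A=np.load('w1P.npy');P,u,v=A[:,:3],A[:,3],A[:,4]
m=(u>253)&(u<272)&(v>162)&(v<245)&(P[:,2]>40)&(P[:,2]<90)
for a in range(164,244,6):
    q=P[m&(v>=a)&(v<a+6)]
    if len(q):print(a,len(q),np.median(q,0).round(1),'ztop',np.percentile(q[:,2],90).round(1), 'y',q[:,1].min().round(1),q[:,1].max().round(1))
b=(u>355)&(u<470)&(P[:,2]>75)&(P[:,2]<95)&(v>180)&(v<228)
for s in (355,390,430):
    q=P[b&(u>=s)&(u<s+20)]; print('barrel',q.mean(0).round(1),q[q[:,2].argmax()].round(1))
r=(u>274)&(u<316)&(v>196)&(v<212)&(P[:,2]>58)&(P[:,2]<82); q=P[r];print('rod',np.median(q,0).round(1),np.polyfit(q[:,1],q[:,0],1).round(3))
w=(u>300)&(u<318)&(v>180)&(v<232)&(P[:,2]>68); q=P[w]; print('fork',np.median(q,0).round(1), q.min(0).round(1),q.max(0).round(1),len(q))
E
```

```text
164 51 [496.2 -38.9  74.7] ztop 76.0 y -44.0 -33.3
170 65 [501.7 -38.3  75.6] ztop 76.9 y -43.8 -32.7
176 66 [508.4 -37.8  74.3] ztop 75.9 y -43.2 -32.1
182 66 [515.3 -37.2  73.3] ztop 74.8 y -42.7 -31.4
188 66 [522.3 -36.6  72.1] ztop 73.5 y -42.1 -30.8
194 90 [530.4 -35.4  70.1] ztop 72.0 y -44.6 -25.7
200 108 [535.6 -34.8  71.5] ztop 73.2 y -44.3 -25.3
206 108 [542.3 -34.2  72.5] ztop 73.6 y -43.7 -24.5
212 71 [550.9 -34.1  67.5] ztop 70.1 y -43.2 -24.3
218 63 [559.  -33.3  65.7] ztop 67.3 y -39.1 -27.2
224 59 [566.7 -32.3  64.5] ztop 65.9 y -37.4 -26.4
230 60 [574.9 -31.4  63. ] ztop 64.6 y -36.8 -25.7
236 44 [581.9 -31.   62. ] ztop 63.4 y -36.1 -25.4
barrel [527.5  73.9  82.7] [530.9  72.   87. ]
barrel [520.8 110.4  81.8] [526.8 102.   87.9]
barrel [516.7 153.3  81.9] [521.8 150.   87.2]
rod [535.4   2.7  67.9] [-9.50000e-02  5.35652e+02]
fork [498.3  -9.3 224.6] [495.6 -16.1  68. ] [552.8  28.2 239.4] 325
```

```bash
python3 -m creep '[0.001,-0.002,-0.035,0,0.001,-0.003,-0.07,0,0.001,-0.003,-0.1,0,0.001,-0.003,-0.125,0,0.001,-0.003,-0.145,0,0.001,-0.003,-0.152,0,0.001,-0.003,-0.152,0,0.001,-0.003,-0.152,0]'
python3 -c "
from h import *
o=get_obs();print(o['ee_pos'],o['ft_force'])"
```

```text
t: 3.33
ee_pos: [512.1, -38.0, 49.6]
orientation: [-0.142, 3.138, 0.0]
ft_force: [-0.4, -0.5, -0.1]
width: 43.6
grasp_force: 0.0
[512.07865606 -37.95163404  49.57967232] [-0.4397913  -0.4995836  -0.08447201]
```

```bash
python3 -m creep '[0,0,0,0,0,0,0,0,0,0,0,0,0,0,0,0,0,0,0,0,0,0,0,0,0,0,0,0,0,0,0,0]' 0
python3 -c "
from h import *
o=get_obs();print(o['ee_pos'],o['ft_force'],o['moment'])"
```

```text
t: 4.0
ee_pos: [512.2, -37.8, 49.5]
orientation: [-0.139, 3.138, 0.002]
ft_force: [0.3, 5.0, 2.0]
width: 9.1
grasp_force: 29.9
[512.15347934 -37.76970722  49.48308992] [0.25620101 5.01178824 1.96935197] [ 1.14040538 -0.0703204  -0.00533725]
```

```bash
python3 -m creep '[0.0003,-0.003,0,0,0.0007,-0.007,0,0,0.0012,-0.012,0,0,0.0016,-0.016,0,0,0.0019,-0.02,0,0,0.0019,-0.02,0,0]'
python3 - <<'E'
from h import *
o=get_obs();print(o['ee_pos'],o['ft_force'],o['moment'],o['width'],o['t'])
im,d=cams.get_image('wrist'); cv2.imwrite('pics/w2.png',im[:,:,::-1])
E
```

```text
t: 4.5
ee_pos: [514.0, -57.8, 49.4]
orientation: [-0.138, 3.138, 0.003]
ft_force: [0.5, 8.3, 2.8]
width: 9.3
grasp_force: 29.9
[513.97007078 -57.84163239  49.38434095] [0.52392677 8.27232187 2.75137644] [ 1.46848616 -0.0718937  -0.00716231] 9.256127613167138 4.5
```

View pics/w2.png

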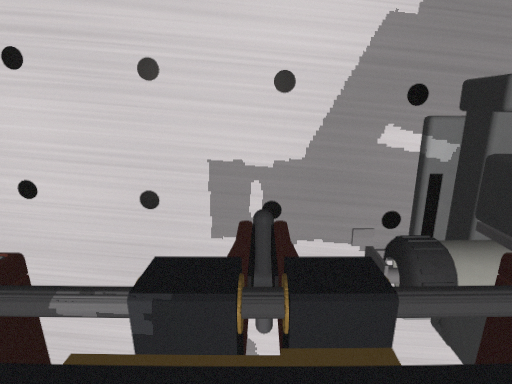

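The bar sits between the fingers at (263,270) and comes along with the gripper; the force rises like the spring's. I'll go on to about 110 mm.

```bash
python3 -m creep '[0.0006,-0.006,0,0,0.0015,-0.016,0,0,0.0025,-0.026,0,0,0.0034,-0.036,0,0,0.0044,-0.046,0,0,0.0053,-0.056,0,0,0.0063,-0.066,0,0,0.0073,-0.076,0,0,0.0081,-0.085,0,0,0.0086,-0.09,0,0]'
python3 - <<'E'
from h import *
o=get_obs();print(o['ee_pos'],o['ft_force'],o['moment'],o['width'],o['t'])
E
```

```text
t: 5.38
ee_pos: [522.2, -146.5, 49.1]
orientation: [0.137, -3.138, -0.006]
ft_force: [3.1, 16.5, 3.1]
width: 9.3
grasp_force: 30.0
[ 522.20413231 -146.50299187   49.10602272] [ 3.08459033 16.51650133  3.12295604] [ 3.31396419 -0.49998503  0.02279906] 9.269757071931215 5.3833
```

Now slowly to the stop.

```bash
for i in 1; do python3 -m creep '[0.0002,-0.002,0,0,0.0004,-0.004,0,0,0.0006,-0.006,0,0,0.0008,-0.008,0,0,0.0009,-0.01,0,0,0.0009,-0.01,0,0,0.0009,-0.01,0,0]'; done
```

```text
t: 5.97
ee_pos: [523.1, -155.8, 49.1]
orientation: [0.138, -3.138, -0.006]
ft_force: [2.4, 16.0, 2.6]
width: 9.6
grasp_force: 29.9
```

```bash
python3 -m creep '[0.0001,-0.001,0,0,0.0002,-0.002,0,0,0.0003,-0.003,0,0,0.0004,-0.004,0,0,0.0004,-0.004,0,0]'; python3 -m creep '[0.0001,-0.001,0,0,0.0002,-0.002,0,0,0.0002,-0.002,0,0]';  python3 -m creep '[0.0001,-0.001,0,0,0.0002,-0.002,0,0,0.0002,-0.002,0,0]'
```

```text
t: 6.38
ee_pos: [523.4, -159.5, 49.1]
orientation: [0.138, -3.138, -0.007]
ft_force: [2.6, 18.0, 2.6]
width: 9.3
grasp_force: 29.9
t: 6.63
ee_pos: [523.4, -160.4, 48.9]
orientation: [0.136, -3.137, -0.01]
ft_force: [3.2, 22.4, 2.3]
width: 9.8
grasp_force: 30.0
t: 6.88
ee_pos: [523.2, -160.8, 48.6]
orientation: [0.135, -3.136, -0.013]
ft_force: [5.0, 31.3, 2.0]
width: 9.4
grasp_force: 29.6
```

Force rises steeply at y ≈ -160.3: bottomed. Now back to y ≈ -146.4.

```bash
python3 -m creep '[-0.0002,0.002,0,0,-0.0004,0.004,0,0,-0.0006,0.006,0,0,-0.0008,0.008,0,0,-0.001,0.010,0,0,-0.0012,0.012,0,0,-0.0014,0.014,0,0,-0.0015,0.0155,0,0,-0.0015,0.0155,0,0,-0.0015,0.0155,0,0]'
python3 - <<'E'
from h import *
E=ext('wrist');o=get_obs();print(o['ee_pos'],o['ft_force'],o['width'],o['t'])
for n in ['wrist','top']:
    im,d=cams.get_image(n); cv2.imwrite(f'pics/{n}3.png',im[:,:,::-1]); np.save(n+'3.npy',d)
    for t in ['groove','fork','tee']:
        for b in boxes_of(n,t)[:2]:
            print(n,t,round(b['score'],2),np.round(b['centre']),world(ext(n),b['centre'],z=66).round())
E
```

```text
t: 7.72
ee_pos: [522.2, -148.0, 48.9]
orientation: [0.138, -3.138, -0.007]
ft_force: [2.0, 16.8, 0.8]
width: 9.1
grasp_force: 29.7
[ 522.17285634 -148.00121511   48.88532095] [ 2.01698588 16.76605991  0.76539778] 9.098508206084421 7.7167
wrist groove 0.77 [392. 270.] [539. -67.  66.]
wrist fork 0.89 [414. 271.] [538. -52.  66.]
wrist tee 0.84 [260. 247.] [ 530. -151.   66.]
top fork 0.91 [235. 195.] [513. 116.  66.]
```

View pics/wrist3.png

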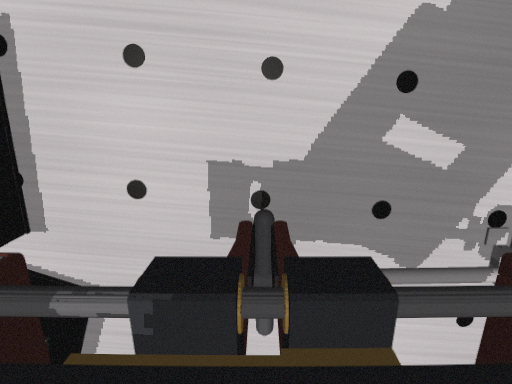

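The wrist view shows the bar still centred between the fingers (col 263, as before); the groove is hidden behind the gripper. I'll trim 1.3 mm, settle and check the hold.

```bash
python3 -m creep '[0,0.0007,0,0,-0.0001,0.0013,0,0,-0.0001,0.0013,0,0,-0.0001,0.0013,0,0,-0.0001,0.0013,0,0,-0.0001,0.0013,0,0]'
python3 - <<'E'
from h import *
im,d=cams.get_image('scene'); cv2.imwrite('pics/s4.png',cv2.resize(im[150:260,150:310,::-1],None,fx=5,fy=5,interpolation=cv2.INTER_CUBIC))
for t in ['groove','tee']:
  for b in boxes_of('scene',t)[:2]: print(t,b)
o=get_obs();print(o['ee_pos'],o['ft_force'],o['qvel'].round(3) if hasattr(o['qvel'],'round') else o['qvel'],o['t'])
E
```

```text
t: 8.62
ee_pos: [522.1, -146.9, 48.9]
orientation: [0.138, -3.138, -0.006]
ft_force: [2.6, 16.0, 1.0]
width: 9.4
grasp_force: 29.6
groove {'centre': [210.9, 174.6], 'score': 0.61}
[ 522.09075021 -146.93339908   48.92718319] [ 2.22145916 16.37192198  1.1075353 ] [-0.001  0.001  0.001 -0.    -0.001 -0.001] 8.7667
```

View pics/s4.png

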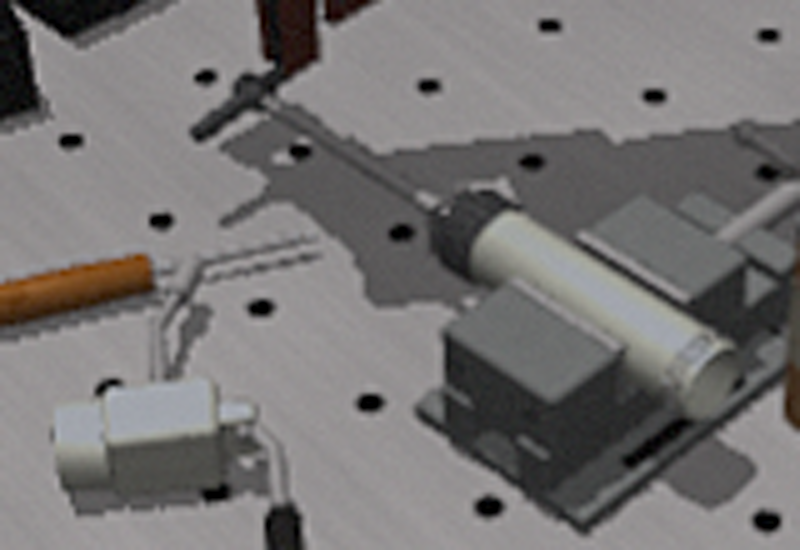

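The scene crop shows the handle held at (250,90) and the rod drawn out, with the bright neck at the fork by the cap at about (430,205). The screwdriver and the rest are untouched, and the hold is steady, so I'm handing it in.

```bash
python3 -c "
from h import *
print(ticket.close_job())"
```

```text
the job is handed in; nothing more can be done
None
```

I drew the rod out to its stop and eased it back about 13.5 mm. By that measure the groove is in the fork, though the pictures were too coarse to confirm it closely. The gripper is still holding the handle against the spring, nothing else on the table was touched, and I handed the job in at about 8.8 s.

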